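# Clip the thermometer box shut and mist it with disinfectant

## Task

The lid is on the white thermometer box in the spice rack, but its two blue end clips are sticking out: fold both clips all the way down against the box. Only once the box is sealed, press the red nozzle cap of the spray can beside it fully down for a spray, without ramming it, and let it spring back up. Leave the amber bottles, the bell and the blue ice pack standing as they are.

Things in the scene. Friction and masses are not known exactly. Their poses are not given: they have to be found in the camera images.
- rack: Low wooden spice rack fixed to the table, 230 mm (its x) by 620 mm (its y). Origin: centre of the underside; z up. Board 18 mm thick, all things stand on its top. End panels at both y ends, 75 mm high; a 14 mm lip above the board along the -x edge; a thin dowel rail 55 mm above the table along the +x edge (105 mm from the centre). A nail file lies on the board by the rail and plays no part.
- box: White plastic thermometer box, fixed to the rack, lid already on: 80 mm (its x) by 108 mm (its y), lid 86 by 114 mm, top of the lid 58 mm above the origin. Origin: centre of the underside; z up. One blue clip at each y end.
- clip_a (a joint): Hinge angle (rad) of the blue clip at the box's +y end: a flat flap 50 mm wide (along the box's x), 28 mm long, 3 mm thick, hinged to the lid's rim. 0 = hanging straight down flat against the box end (closed stop); 1.57 = sticking straight out; up to 2.3 = slanting upwards. Light stiff hinge (0.03 N m, about 1.5 N at the edge) that stays where it is left; no snap.
- clip_a_hinge (a point): Middle of the hinge line of clip_a, 59.5 mm from the box's centre towards +y, 50 mm above the box's underside. Axes as the box's: the hinge line runs along x.
- clip_a_edge (a point): Middle of the free edge of clip_a, 28 mm from its hinge line.
- clip_b (a joint): Hinge angle (rad) of the same kind of clip at the box's -y end: 0 = closed down against the box end, grows as it swings out and up.
- clip_b_hinge (a point): Middle of the hinge line of clip_b, 59.5 mm from the box's centre towards -y, 50 mm above the box's underside. Axes as the box's.
- clip_b_edge (a point): Middle of the free edge of clip_b, 28 mm from its hinge line.
- can: Silver spray can with a green band, fixed upright in a wooden collar on the rack: 52 mm diameter (collar 68 mm), shoulder 122 mm above its origin. Origin: centre of the collar's underside; the nozzle hole points to its +y, at the box.
- nozzle (a joint): How far the red nozzle cap is pressed down (m): 0 = up, 0.008 = fully down on its stop. Spring: about 1.4 N starts it, 7 N brings it fully down; it springs back when released.
- nozzle_top (a point): Centre of the flat top of the red nozzle cap (24 mm diameter), 149 mm above the can's underside when up; it moves with the cap.
- amber_1_mid (a point): Amber glass bottle with black screw cap, 42 mm diameter, 80 mm high, loose; the point is half-way up. A bystander.
- amber_2_mid (a point): Second amber bottle, same size; the point is half-way up. A bystander.
- bell_mid (a point): Small white ceramic bell with a blue ball on top, 46 mm diameter, 60 mm high, loose; the point is half-way up. A bystander.
- ice_pack_mid (a point): Blue ice-pack shell, 95 by 68 by 18 mm, lying flat, loose; the point is its centre. A bystander.

How it is judged:
By the outcome, as a careful person would: the job done as asked, in the order asked, and still so for the second after the job is handed in, with the robot touching nothing.
It also fails if it takes over 40 s, if anything falls off the work surface, if the arm or the gripper's body presses on something with over 40 N, if the wrist force passes 120 N, or if a joint passes its speed limit or range.

## Robot

A 6-joint arm with a two-finger parallel gripper is mounted at the origin on the work surface. World frame = base frame: x ahead of the robot, y to its left, z up, the work surface at z = 0. Lengths are in mm, angles in rad, forces in N, time in s.
With the tool pointing down it reaches from about 350 to 875 mm from the base axis. Payload 4.2 kg.
Tool frame: the origin (TCP) lies on the centre line of the jaws, within the pads' length; the fingertips stand 22 mm ahead of it and the grasp point (between the pads) lies 3 mm ahead of it (arm.nose_length is the distance from the TCP to the fingertips, in mm); z points along the fingers, x is the direction in which the jaws open and shut, and the axes are right-handed (so a half turn about z gives the same grasp; the last joint's range is limited). The gripper opens to 85 mm and grips with 20 to 120 N. Pads are 22 mm wide; open, the fingers measure 114 mm over their backs; the gripper's body (76 mm by 85 mm) begins 54 mm behind the grasp point. The pads swing forward as they close: fully open they stand 13 mm farther back than shut.
Start: joints at [-0.943, 0.385, 0.008, 0, -1.194, -0.259], TCP at [225.324, -582.948, 225.012] pointing down, gripper open.
Joint ranges: [-3.14, 3.14], [-1.21, 2.06], [-1.07, 1.41], [-3.16, 2.05], [-2.99, -0.16], [-3.1, 3.1]. Speed limits (rad/s): [2.79, 2.79, 3.14, 3.14, 3.14, 3.14].

## Interface

Orientations are given as a unit quaternion [x, y, z, w].
In Python, from bench import telemetry, get_image, workorder, nets, arm gives the robot as it stands.
- The arm moves only by the tool apply_moves, never from a script. Its argument "steps" is a list of rows, each an object with "hand": the opening, from 0 (shut) to 1 (fully open); "xyz": the shift along the tool's x, y, z in cm, a list of three; "delta_rot": the turn, a rotation vector about the tool's x, y, z in rad, a list of three. In form: [{"hand": hand, "xyz": [x, y, z], "delta_rot": [wx, wy, wz]}, ...]. A call has 1 to 12 rows; each row is the pose to reach, as a shift and turn from the pose commanded when the call began, along the tool's axes at that moment; what a row does not reach only later rows make up. A row lasts 1/12 s, in which the tool goes at most 41.7 mm and 7.16 degrees, less where a joint would pass 70% of its speed; a pose out of reach is approached as far as the arm can. A call with a gripper value outside its range is refused whole. The fingers move at their own pace and stop on an object; the grip force is fixed at half the most. Time passes only in rows, so rows that repeat a pose let the fingers close. It gives the time, the measured TCP pose, the force and the opening at its end, in the units of the state.
- telemetry.read_state(): the state, without advancing time (a new reading comes with each control period).
- get_image(name): name is "scene" or "top" or "wrist"; returns a dict with "frame" (420x560x3 uint8, blue, green, red), "fx", "fy", "cx", "cy" (pixels), "origin" and "orientation" of the camera in the world. Camera axes: x right, y down, z forward; pixel columns grow to the right and rows downward; lengths in mm; the calibration is good to about 2 mm. A picture is of the moment at which its call begins. There is no depth.
- workorder.job_done(): hands the job in, once; it reports no verdict.
Trained networks look in a picture, given as the dict that the camera call returned (one of the last four; its "shot" number tells which), for a name from the list of things; names that differ only in an ending like _2 or _b are one class to them, and where a whole thing is asked for, a point or a joint stands for the part that bears it (a point fixed in the world has none). Each returns a list of dicts, best first, with "confidence" (0 to 1); they miss things now and then, are a little off and sometimes report something else, mostly with a low value. They report only what shows in the picture. A call takes as long as a camera call.
- nets.recognise(picture, label): "xyz" ([x, y, z] in mm, in world coordinates, good to about 4 mm: the middle of the surface that is visible of it).
- nets.outline_of(picture, label): "pixels" (420x560 bool, what is visible of it).
- nets.pinpoint(picture, label): "xyz" ([x, y, z] in mm, in world coordinates, good to about 4 mm: a listed point, or the origin of a listed thing).
The state is a dict: "clock": time; "joints": joint angles; "joint_vel": joint speeds; "joint_efforts": joint torques, N m; "position": TCP position; "ee_rot": TCP orientation; "contact_force": force on the tool from outside, world axes, zero at the start; "wrist_torque": the same for the moment, N m; "gripper_width": finger opening in mm.
Only numpy, scipy, OpenCV 4.12 (cv2) and the standard library are available. Lean on these libraries where they do the work, as an engineer would, in place of code of your own. Each camera call takes 0.05 s, during which the arm holds its last target.

## Working session

There is one attempt and no reset: what is moved stays moved. The work goes in short steps, Python scripts to look and compute and a tool call to move; the robot and the scene stay as the last step left them, time stands still between calls to the robot, and variables do not carry over. Pictures are saved under pics/ and viewed, and the job is handed in when it is done.

Besides the shell and the picture viewer there is one more tool, called after ">>>" as name([rows], argument=value, ...), one row to a line, values as JSON. apply_moves: Moves the arm, as the interface text tells. Its arguments: {"type":"object","properties":{"steps":{"type":"array"}},"required":["steps"]}

```bash
mkdir -p pics; python3 - <<'E'
from bench import telemetry,get_image,nets,arm
import cv2
print(telemetry.read_state()); print(arm.nose_length)
for n in ["scene","top"]:
    p=get_image(n); cv2.imwrite(f"pics/{n}0.png",p["frame"])
    print(n,p["fx"],p["cx"],p["cy"],p["origin"],p["orientation"])
    for l in ["rack","box","clip_a_hinge","clip_a_edge","clip_b_edge","can","nozzle_top","amber_1_mid","bell_mid","ice_pack_mid"]:
        print(l,[( [round(float(v)) for v in r["xyz"]],round(r["confidence"],2)) for r in nets.pinpoint(p,l)[:4]])
E
```

```text
{'clock': 0.0, 'joints': array([-9.43399918e-01,  3.85554663e-01,  6.62768328e-03, -5.10777684e-04,
       -1.19400911e+00, -2.58595361e-01]), 'joint_vel': array([ 0.0015216 , -0.00122869,  0.00122294, -0.0013171 , -0.00012509,
       -0.00065769]), 'joint_efforts': array([ 4.22738258e-04, -3.92292666e+01,  1.88408464e+01,  4.18643296e+00,
       -4.68039842e-03,  4.86446893e-06]), 'position': array([ 225.1104939 , -582.40721782,  223.92172784]), 'ee_rot': array([ 5.65542948e-01,  8.24718117e-01,  5.82808088e-04, -9.28079518e-04]), 'contact_force': array([0.23231719, 0.17889834, 0.41769848]), 'wrist_torque': array([-0.01998628, -0.01304507,  0.01604174]), 'gripper_width': 85.47854076144412}
22.0
scene 386.4819973717698 277.11335727230306 208.31312705255723 [1104.90504613  370.50787959  749.46835449] [ 0.43548458  0.80929245 -0.34610492 -0.1887069 ]
rack [([598, -3, 1], 0.95)]
box [([578, 65, 14], 0.61)]
clip_a_hinge [([583, 122, 68], 0.71)]
clip_a_edge [([580, 151, 76], 0.5)]
clip_b_edge [([579, -22, 74], 0.71), ([580, 66, 16], 0.62)]
can [([593, -150, 20], 0.75)]
nozzle_top []
amber_1_mid [([632, 243, 62], 0.79), ([672, -251, 48], 0.45)]
bell_mid [([671, -252, 45], 0.57), ([581, -24, 74], 0.34)]
ice_pack_mid [([563, -260, 24], 0.91)]
top 478.7093605930017 277.2824481323662 209.30229365683425 [ 546.60585215   30.25775259 1124.64742689] [-0.70660885  0.70731929 -0.0159254   0.01223677]
rack [([604, -9, -4], 0.91), ([629, 248, 56], 0.19)]
box [([582, 66, 16], 0.87)]
clip_a_hinge [([580, 129, 68], 0.73)]
clip_a_edge []
clip_b_edge [([578, -21, 74], 0.72)]
can [([595, -152, 18], 0.89)]
nozzle_top [([595, -156, 165], 0.66)]
amber_1_mid [([630, 246, 59], 0.79)]
bell_mid [([670, -248, 46], 0.87)]
ice_pack_mid [([566, -261, 23], 0.88), ([597, -156, 165], 0.67), ([579, 125, 67], 0.61)]
```

View pics/scene0.png

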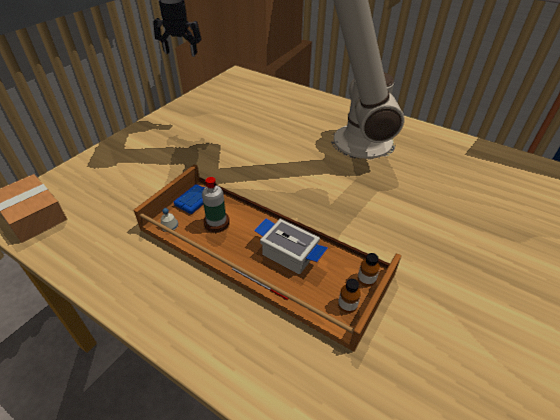

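View pics/top0.png

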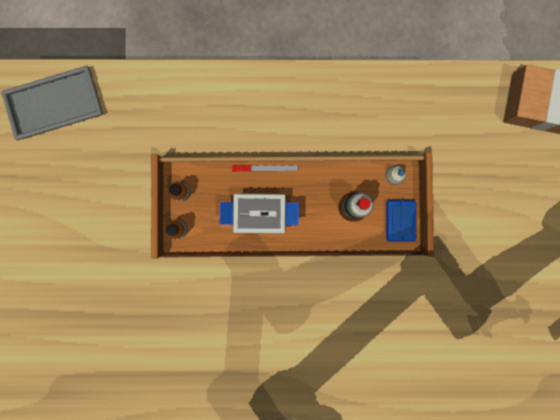

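Both pictures show the box with its blue flaps sticking out, at (227,213) and (291,214) in the top view. The red cap is at (364,204), the amber bottles are at the left, and the bell and ice pack at the right. Next I measure the box's yaw, the clips and the nozzle more precisely.

```bash
cat > h.py <<'E'
import numpy as np,cv2
from scipy.spatial.transform import Rotation as R
def proj(p,X):
    c=R.from_quat(p["orientation"]).inv().apply(np.atleast_2d(X)-p["origin"])
    return np.c_[p["fx"]*c[:,0]/c[:,2]+p["cx"],p["fy"]*c[:,1]/c[:,2]+p["cy"]]
def back(p,uv,z):
    uv=np.atleast_2d(uv).astype(float)
    d=np.c_[(uv[:,0]-p["cx"])/p["fx"],(uv[:,1]-p["cy"])/p["fy"],np.ones(len(uv))]
    d=R.from_quat(p["orientation"]).apply(d); o=np.array(p["origin"])
    return o+d*((z-o[2])/d[:,2])[:,None]
E
python3 - <<'E'
from bench import telemetry,get_image,nets
from h import *
p=get_image("top"); f=p["frame"].astype(int)
def rect(m,z,n):
    ys,xs=np.nonzero(m); P=back(p,np.c_[xs,ys],z)[:,:2].astype(np.float32)
    r=cv2.minAreaRect(P); print(n,np.round(r[0],1),np.round(r[1],1),round(r[2],2), P.min(0).round(),P.max(0).round())
for l,z in [("box",76),("clip_a",70),("clip_b",70),("nozzle",167),("rack",40)]:
    for o in nets.outline_of(p,l)[:2]:
        print(round(o["confidence"],2),end=' '); rect(o["pixels"],z,l)
b=(f[:,:,0]>90)&(f[:,:,0]>2*f[:,:,2])
n,lab,st,c=cv2.connectedComponentsWithStats(b.astype(np.uint8))
for i in range(1,n):
    if st[i,4]>40: rect(lab==i,72,"blue%s"%st[i])
r=(f[:,:,2]>150)&(f[:,:,1]<60)&(f[:,:,0]<60)
n,lab,st,c=cv2.connectedComponentsWithStats(r.astype(np.uint8))
for i in range(1,n):
    if st[i,4]>20: rect(lab==i,167,"red%s"%st[i])
q=get_image("scene")
for nm,P in [("top",p),("scene",q)]:
    g=P["frame"].copy()
    for x in [[581,125.5,68],[581,6.5,68],[581,151,76],[581,-21,76],[595,-153,167]]:
        u=proj(P,x)[0]; cv2.circle(g,(int(u[0]),int(u[1])),2,(0,255,255),-1)
    u=proj(P,[581,20,70])[0].astype(int)
    cv2.imwrite(f"pics/{nm}1.png",cv2.resize(g[u[1]-75:u[1]+75,u[0]-100:u[0]+100],None,fx=4,fy=4,interpolation=cv2.INTER_CUBIC))
for l in ["clip_a_edge","clip_a_hinge","amber_1_mid","amber_2_mid"]:
  for P in (p,q): print(l,[(np.round(r["xyz"]),round(r["confidence"],2)) for r in nets.pinpoint(P,l)])
E
```

```text
0.77 box [578.2  64.8] [171.   87.7] 89.96 [534. -21.] [622. 150.]
0.68 clip_a [580.6 136.6] [48.6 28.6] 0.15 [556. 122.] [605. 151.]
0.59 clip_a [ 599.6 -167.3] [26.5 28.2] 44.75 [ 587. -180.] [ 613. -151.]
0.68 clip_b [580.6 136.6] [48.6 28.6] 0.15 [556. 122.] [605. 151.]
0.59 clip_b [ 599.6 -167.3] [26.5 28.2] 44.75 [ 587. -180.] [ 613. -151.]
0.67 nozzle [ 596.3 -149.6] [25.5 25.6] 44.75 [ 583. -161.] [ 609. -135.]
0.83 rack [598.8  -9.9] [236.6 641.1] 0.2 [ 480. -331.] [718. 311.]
0.27 rack [580.4  64.9] [179.1  88.4] 89.96 [536. -25.] [625. 154.]
blue[ 387  200   29   41 1130] [ 564.7 -247.7] [61.8 88.3] 89.41 [ 521. -279.] [ 609. -216.]
blue[220 202  13  22 273] [581.6 137.5] [46.3 26.4] 0.15 [559. 124.] [605. 151.]
blue[286 203  13  22 277] [579.3  -7.6] [26.4 46.3] 89.89 [556. -21.] [602.   6.]
red[232 165  19   6  96] [668.9  98. ] [36.2 10.1] 89.97 [664.  80.] [674. 116.]
red[360 199  10  10  84] [ 596.3 -149.6] [18.1 18.1] 89.95 [ 587. -159.] [ 605. -141.]
clip_a_edge [(array([578., 147.,  76.]), 0.52)]
clip_a_edge [(array([580., 152.,  78.]), 0.74)]
clip_a_hinge [(array([582., 125.,  67.]), 0.68)]
clip_a_hinge [(array([584., 124.,  68.]), 0.57)]
amber_1_mid [(array([626., 247.,  60.]), 0.7)]
amber_1_mid [(array([633., 243.,  62.]), 0.6)]
amber_2_mid []
amber_2_mid [(array([540., 254.,  62.]), 0.88)]
```

```bash
cat > mv.py <<'E'
import sys
from bench import telemetry
from h import *
# target orientation: tool x = world -x, z down, y = world +y
T=R.from_matrix(np.array([[-1,0,0],[0,1,0],[0,0,-1]]).T)
s=telemetry.read_state(); r=R.from_quat(s["ee_rot"])
t=np.array([float(v) for v in sys.argv[1:4]])
print("t",round(s["clock"],2),"pos",s["position"].round(1),"F",s["contact_force"].round(1),"w",round(s["gripper_width"],1))
print("xyz cm",(r.inv().apply(t-s["position"])/10).round(2),"rot",(r.inv()*T).as_rotvec().round(3))
E
python3 mv.py 580 155 190
```

```text
t 1.85 pos [ 225.3 -582.9  225. ] F [-0.3 -0.3 -0.2] w 85.3
xyz cm [56.05 59.69  3.5 ] rot [ 0.    -0.    -1.202]
```

>>> apply_moves([
  {"hand":0,"xyz":[28,30,0],"delta_rot":[0,0,-0.6]},
  {"hand":0,"xyz":[28,30,0],"delta_rot":[0,0,-0.6]},
  {"hand":0,"xyz":[28,30,0],"delta_rot":[0,0,-0.6]},
  {"hand":0,"xyz":[28,30,0],"delta_rot":[0,0,-0.6]},
  {"hand":0,"xyz":[56.05,59.7,0],"delta_rot":[0,0,-1.202]},
  {"hand":0,"xyz":[56.05,59.7,0],"delta_rot":[0,0,-1.202]},
  {"hand":0,"xyz":[56.05,59.7,0],"delta_rot":[0,0,-1.202]},
  {"hand":0,"xyz":[56.05,59.7,0],"delta_rot":[0,0,-1.202]},
  {"hand":0,"xyz":[56.05,59.7,0],"delta_rot":[0,0,-1.202]},
  {"hand":0,"xyz":[56.05,59.7,0],"delta_rot":[0,0,-1.202]},
  {"hand":0,"xyz":[56.05,59.7,0],"delta_rot":[0,0,-1.202]},
  {"hand":0,"xyz":[56.05,59.7,0],"delta_rot":[0,0,-1.202]},
])

```text
clock: 2.85
position: [442.7, -130.4, 225.6]
ee_rot: [-0.0, 1.0, -0.0, 0.001]
contact_force: [1.0, -0.6, -1.2]
gripper_width: 0.1
```

```bash
python3 mv.py 580 152 140
```

```text
t 2.85 pos [ 442.7 -130.4  225.6] F [ 1.  -0.6 -1.2] w 0.1
xyz cm [-13.74  28.23   8.57] rot [-0.     0.001  0.   ]
```

>>> apply_moves([
  {"hand":0,"xyz":[-13.6,28,3],"delta_rot":[0,0,0]},
  {"hand":0,"xyz":[-13.6,28,3],"delta_rot":[0,0,0]},
  {"hand":0,"xyz":[-13.6,28,3],"delta_rot":[0,0,0]},
  {"hand":0,"xyz":[-13.6,28,3],"delta_rot":[0,0,0]},
  {"hand":0,"xyz":[-13.6,28,3],"delta_rot":[0,0,0]},
  {"hand":0,"xyz":[-13.6,28,3],"delta_rot":[0,0,0]},
  {"hand":0,"xyz":[-13.6,28,3],"delta_rot":[0,0,0]},
  {"hand":0,"xyz":[-13.6,28,7],"delta_rot":[0,0,0]},
  {"hand":0,"xyz":[-13.6,28,7],"delta_rot":[0,0,0]},
  {"hand":0,"xyz":[-13.6,28,7],"delta_rot":[0,0,0]},
  {"hand":0,"xyz":[-13.6,28,7],"delta_rot":[0,0,0]},
])

```text
clock: 3.77
position: [578.3, 147.3, 155.3]
ee_rot: [-0.0, 1.0, -0.0, -0.0]
contact_force: [0.3, 0.1, 0.7]
gripper_width: 0.0
```

```bash
python3 mv.py 580 152 112; python3 - <<'E'
from bench import get_image
import cv2
for n in ("scene","wrist"):
    p=get_image(n); f=p["frame"]
    if n=="scene": f=cv2.resize(f[170:320,200:400],None,fx=4,fy=4)
    cv2.imwrite(f"pics/{n}2.png",f)
E
```

```text
t 3.77 pos [578.3 147.3 155.3] F [0.3 0.1 0.7] w 0.0
xyz cm [-0.17  0.47  4.33] rot [-0.001 -0.     0.001]
```

View pics/scene2.png

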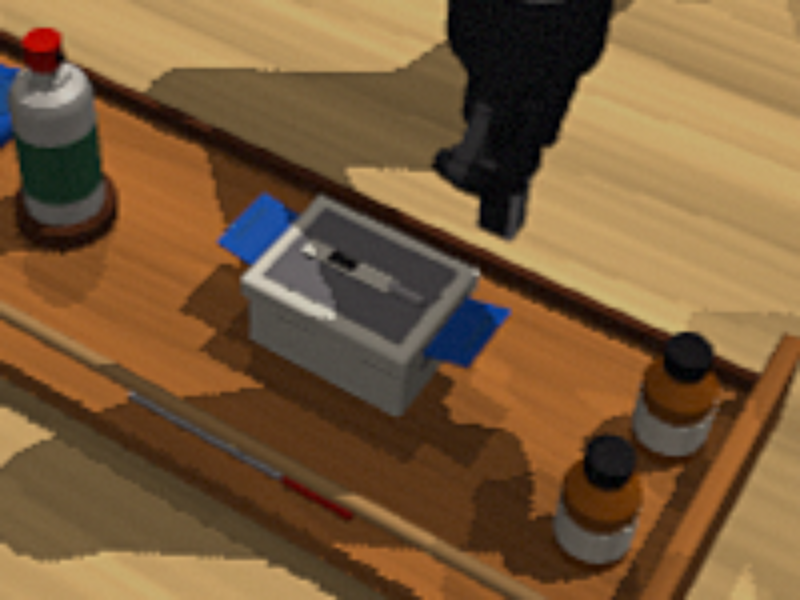

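View pics/wrist2.png

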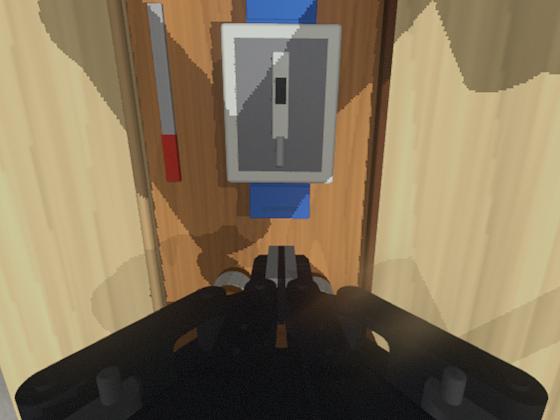

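>>> apply_moves([
  {"hand":0,"xyz":[-0.2,0.4,2],"delta_rot":[0,0,0]},
  {"hand":0,"xyz":[-0.2,0.4,4],"delta_rot":[0,0,0]},
  {"hand":0,"xyz":[-0.2,0.4,5],"delta_rot":[0,0,0]},
  {"hand":0,"xyz":[-0.2,0.4,5.5],"delta_rot":[0,0,0]},
  {"hand":0,"xyz":[-0.2,0.4,6],"delta_rot":[0,0,0]},
  {"hand":0,"xyz":[-0.2,0.4,6.5],"delta_rot":[0,0,0]},
  {"hand":0,"xyz":[-0.2,0.4,7],"delta_rot":[0,0,0]},
  {"hand":0,"xyz":[-0.2,0.4,7],"delta_rot":[0,0,0]},
])

```text
clock: 4.53
position: [579.9, 151.4, 84.6]
ee_rot: [0.0, 1.0, -0.0, -0.0]
contact_force: [0.0, 0.1, -1.2]
gripper_width: 0.2
```

```bash
python3 mv.py 580 152 70; python3 - <<'E'
from bench import get_image
import cv2
for n in ("scene",):
    p=get_image(n); f=p["frame"]
    if n=="scene": f=cv2.resize(f[170:320,200:400],None,fx=4,fy=4)
    cv2.imwrite(f"pics/{n}3.png",f)
E
```

```text
t 4.53 pos [579.9 151.4  84.6] F [ 0.   0.1 -1.2] w 0.2
xyz cm [-0.01  0.06  1.46] rot [-0.    -0.001 -0.   ]
```

View pics/scene3.png

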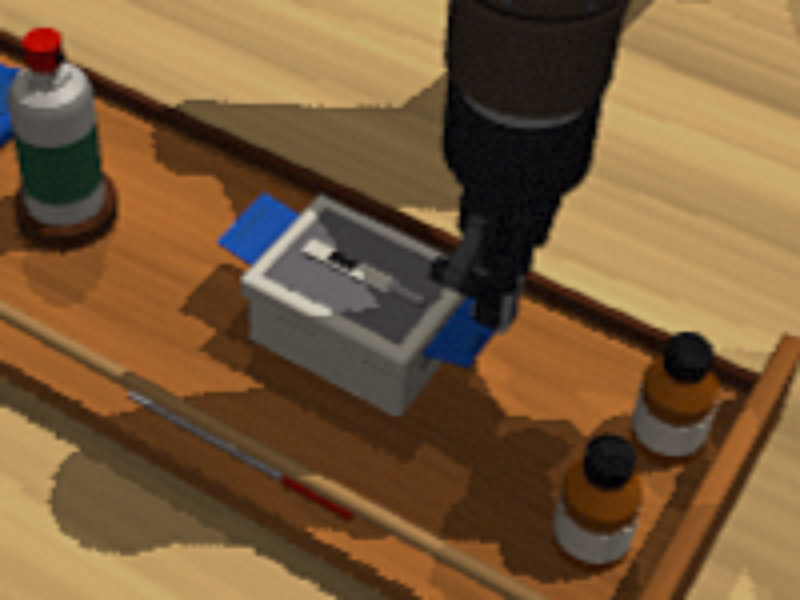

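>>> apply_moves([
  {"hand":0,"xyz":[0,0,0.7],"delta_rot":[0,0,0]},
  {"hand":0,"xyz":[0,0,1.4],"delta_rot":[0,0,0]},
  {"hand":0,"xyz":[0,0,2.0],"delta_rot":[0,0,0]},
  {"hand":0,"xyz":[0,0,2.0],"delta_rot":[0,0,0]},
  {"hand":0,"xyz":[0,-0.4,2.0],"delta_rot":[0,0,0]},
  {"hand":0,"xyz":[0,-0.8,2.0],"delta_rot":[0,0,0]},
  {"hand":0,"xyz":[0,-1.0,2.0],"delta_rot":[0,0,0]},
  {"hand":0,"xyz":[0,-1.2,2.0],"delta_rot":[0,0,0]},
  {"hand":0,"xyz":[0,-1.2,2.0],"delta_rot":[0,0,0]},
])

```text
clock: 5.33
position: [580.1, 139.0, 65.2]
ee_rot: [0.0, 1.0, 0.0, -0.0]
contact_force: [0.8, -0.5, 0.4]
gripper_width: -0.1
```

```bash
python3 mv.py 580 138 64; python3 - <<'E'
from bench import get_image
import cv2
for n in ("scene",):
    p=get_image(n); f=p["frame"]
    if n=="scene": f=cv2.resize(f[170:320,200:400],None,fx=4,fy=4)
    cv2.imwrite(f"pics/{n}4.png",f)
E
```

```text
t 5.33 pos [580.1 139.   65.2] F [ 0.8 -0.5  0.4] w -0.1
xyz cm [ 0.01 -0.1   0.12] rot [ 0.    -0.    -0.001]
```

View pics/scene4.png

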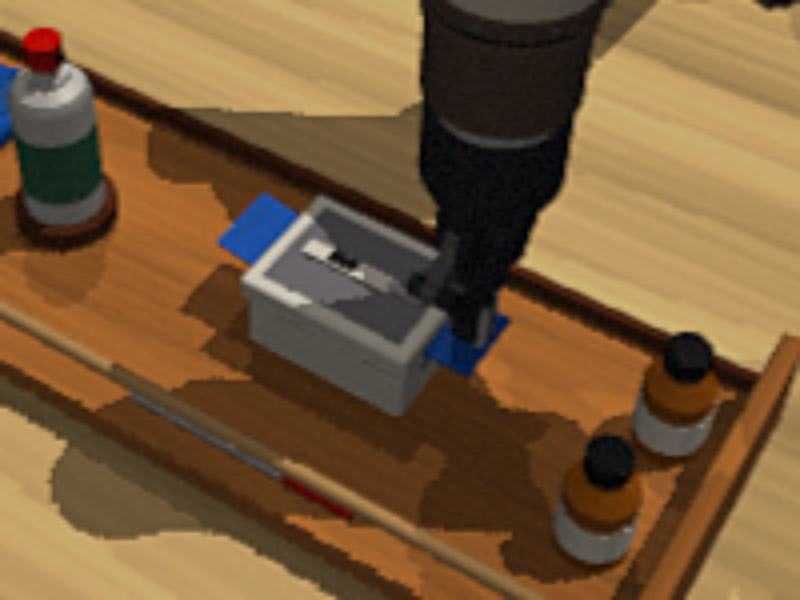

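```bash
python3 - <<'E'
from bench import get_image,nets
from h import *
p=get_image("scene"); g=p["frame"]
g=cv2.resize(g[200:300,250:380],None,fx=6,fy=6,interpolation=cv2.INTER_NEAREST)
def pl(X,c):
    u=(proj(p,np.array(X,float))-[250,200])*6
    cv2.polylines(g,[u.astype(int)],True,c,1)
for a,c in [(0,(0,255,0)),(0.5,(0,255,255)),(1.57,(0,0,255)),(1.87,(255,0,255))]:
    y=125+28*np.sin(a); z=68-28*np.cos(a)
    pl([[555,125,68],[605,125,68],[605,y,z],[555,y,z]],c)
pl([[565,128,43],[595,128,43],[595,150,43],[565,150,43]],(255,255,255))
cv2.imwrite("pics/s5.png",g)
w=get_image("wrist"); cv2.imwrite("pics/w5.png",w["frame"])
print([(np.round(r["xyz"]),round(r["confidence"],2)) for r in nets.pinpoint(p,"clip_a_edge")])
E
```

```text
[(array([581., 151.,  73.]), 0.7)]
```

View pics/s5.png

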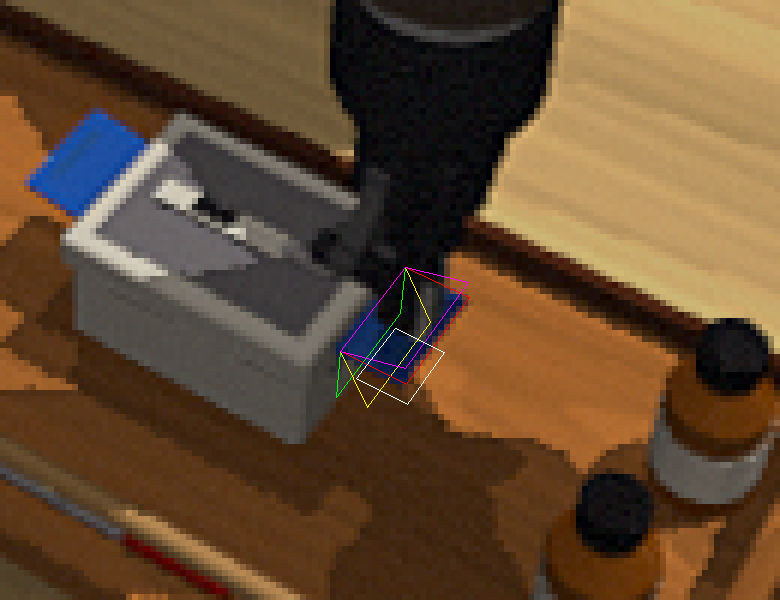

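View pics/w5.png

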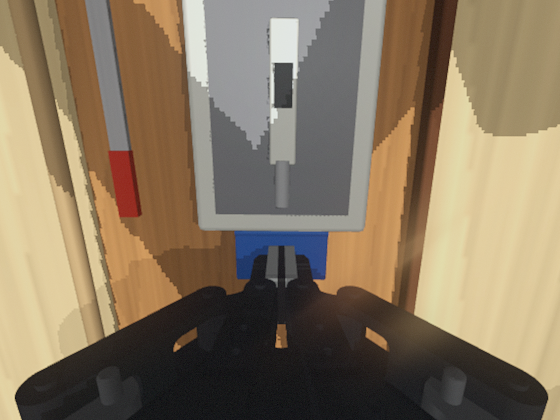

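```bash
python3 - <<'E'
from bench import get_image,telemetry
from h import *
p=get_image("scene")
s=telemetry.read_state(); print(s["position"],s["contact_force"],s["wrist_torque"])
for z in (133,145,155,165): print(z,(proj(p,[578.3,147.3,z])[0]-[200,170])*4)
for z in (43,55,65,70,75): print(z,(proj(p,[580,139,z])[0]-[250,200])*6)
w=get_image("wrist"); 
r=R.from_quat(s["ee_rot"])
for d in (-10,0,10,22): print(d,proj(w,s["position"]+r.apply([0,0,d])), proj(w,s["position"]+r.apply([0,-11,d])))
g=p["frame"]; cv2.imwrite("pics/s6.png",cv2.resize(g[225:285,290:350],None,fx=10,fy=10,interpolation=cv2.INTER_NEAREST)*1)
E
```

```text
[580.2045167  139.64336731  65.0604659 ] [ 0.01095452  0.18618525 -0.24472228] [ 0.01433095  0.02413304 -0.08007404]
133 [494.84622505 263.13676226]
145 [496.80560135 247.93735978]
155 [498.46869363 235.03631121]
165 [500.16006075 221.91592709]
43 [400.9669223  365.80175777]
55 [403.30911281 346.05747359]
65 [405.29449452 329.3210294 ]
70 [406.29886734 320.85433027]
75 [407.31115081 312.32094562]
-10 [[281.18360726 263.19986372]] [[281.17819068 243.88839437]]
0 [[281.16845937 255.03196205]] [[281.16307836 236.72845196]]
10 [[281.15500439 247.77690344]] [[281.14968561 230.38320968]]
22 [[281.14071861 240.07386171]] [[281.13549731 223.66105017]]
```

View pics/s6.png

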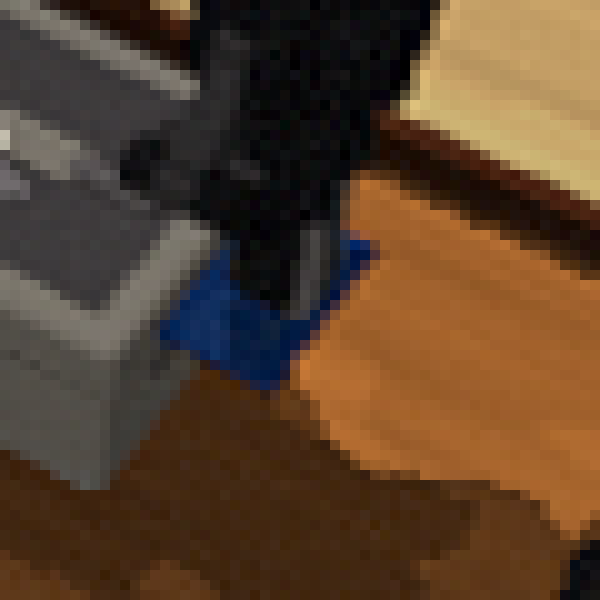

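The scene and wrist views both show the tip resting on a nearly horizontal flap. So the real shut tip is only about at TCP height, not 22 mm ahead of it. I'll go by what I see: move out, press lower, then push in.

>>> apply_moves([
  {"hand":0,"xyz":[0,0.4,-0.5],"delta_rot":[0,0,0]},
  {"hand":0,"xyz":[0,0.8,-0.5],"delta_rot":[0,0,0]},
  {"hand":0,"xyz":[0,0.8,0],"delta_rot":[0,0,0]},
  {"hand":0,"xyz":[0,0.8,0.5],"delta_rot":[0,0,0]},
  {"hand":0,"xyz":[0,0.8,1.0],"delta_rot":[0,0,0]},
  {"hand":0,"xyz":[0,0.8,1.4],"delta_rot":[0,0,0]},
  {"hand":0,"xyz":[0,0.8,1.8],"delta_rot":[0,0,0]},
  {"hand":0,"xyz":[0,0.8,1.8],"delta_rot":[0,0,0]},
])

```text
clock: 6.3
position: [579.8, 147.4, 45.8]
ee_rot: [0.0, 1.0, -0.0, -0.001]
contact_force: [0.3, 1.4, -0.1]
gripper_width: -0.2
```

```bash
cat > look.py <<'E'
import sys
from bench import get_image,telemetry
from h import *
p=get_image("scene"); g=p["frame"]
u0,v0,tag=int(sys.argv[1]),int(sys.argv[2]),sys.argv[3]
cv2.imwrite(f"pics/l{tag}.png",cv2.resize(g[v0:v0+75,u0:u0+100],None,fx=8,fy=8,interpolation=cv2.INTER_CUBIC))
E
python3 mv.py 580 139 45; python3 look.py 260 215 1
```

```text
t 6.3 pos [579.8 147.4  45.8] F [ 0.3  1.4 -0.1] w -0.2
xyz cm [-0.02 -0.84  0.08] rot [-0.    -0.001 -0.   ]
```

View pics/l1.png

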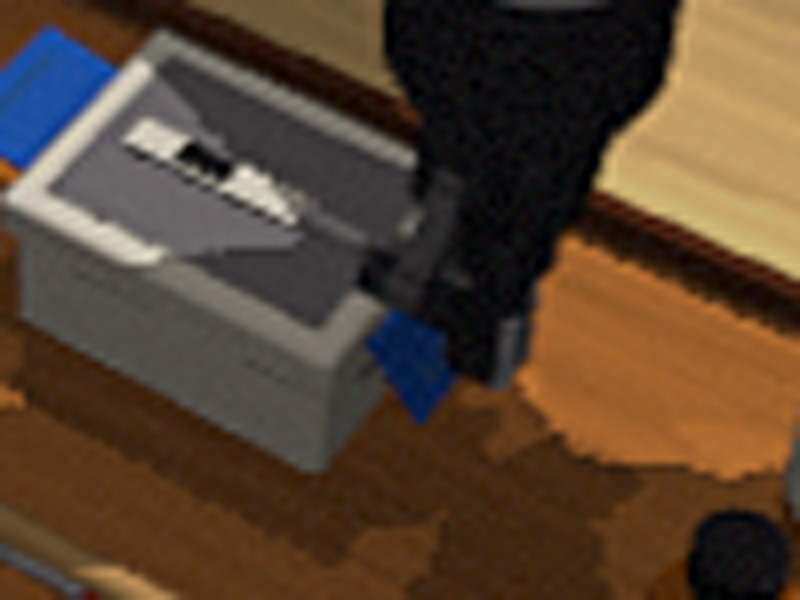

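The flap now slants down, with its near corner at (420,420), and the force is small. Next I push it in toward the box.

>>> apply_moves([
  {"hand":0,"xyz":[0,-0.3,0.2],"delta_rot":[0,0,0]},
  {"hand":0,"xyz":[0,-0.6,0.2],"delta_rot":[0,0,0]},
  {"hand":0,"xyz":[0,-0.8,0.2],"delta_rot":[0,0,0]},
  {"hand":0,"xyz":[0,-0.9,0.2],"delta_rot":[0,0,0]},
  {"hand":0,"xyz":[0,-0.9,0.2],"delta_rot":[0,0,0]},
])

```text
clock: 6.77
position: [580.0, 138.3, 44.9]
ee_rot: [0.0, 1.0, -0.0, -0.0]
contact_force: [1.0, 1.9, -1.5]
gripper_width: 0.0
```

```bash
python3 mv.py 580 136 45; python3 look.py 260 215 2
```

```text
t 6.77 pos [580.  138.3  44.9] F [ 1.   1.9 -1.5] w 0.0
xyz cm [ 0.   -0.23 -0.01] rot [-0. -0. -0.]
```

View pics/l2.png

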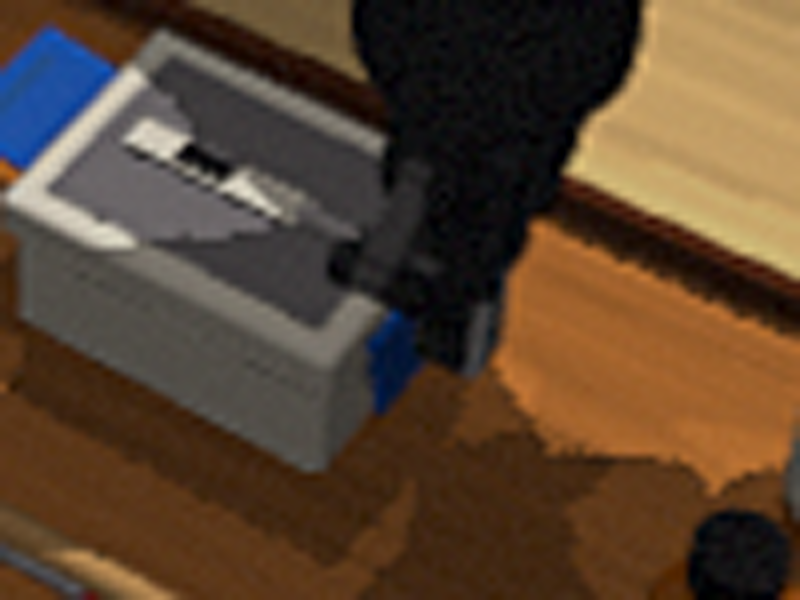

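>>> apply_moves([
  {"hand":0,"xyz":[0,-0.15,0],"delta_rot":[0,0,0]},
  {"hand":0,"xyz":[0,-0.3,0],"delta_rot":[0,0,0]},
  {"hand":0,"xyz":[0,-0.3,0],"delta_rot":[0,0,0]},
])

```text
clock: 7.07
position: [580.1, 136.2, 44.8]
ee_rot: [0.0, 1.0, 0.001, 0.0]
contact_force: [0.7, 4.8, -2.7]
gripper_width: 0.1
```

>>> apply_moves([
  {"hand":0,"xyz":[0,-0.1,0],"delta_rot":[0,0,0]},
  {"hand":0,"xyz":[0,-0.2,0],"delta_rot":[0,0,0]},
  {"hand":0,"xyz":[0,-0.2,0],"delta_rot":[0,0,0]},
])

```text
clock: 7.32
position: [580.2, 136.1, 44.8]
ee_rot: [0.0, 1.0, 0.002, 0.001]
contact_force: [-1.6, 12.1, -3.2]
gripper_width: -0.2
```

>>> apply_moves([
  {"hand":0,"xyz":[0,1,0],"delta_rot":[0,0,0]},
  {"hand":0,"xyz":[0,2.5,0],"delta_rot":[0,0,0]},
  {"hand":0,"xyz":[0,2.5,0],"delta_rot":[0,0,0]},
  {"hand":0,"xyz":[0,2.5,-4],"delta_rot":[0,0,0]},
  {"hand":0,"xyz":[0,2.5,-8],"delta_rot":[0,0,0]},
  {"hand":0,"xyz":[0,2.5,-11],"delta_rot":[0,0,0]},
  {"hand":0,"xyz":[0,2.5,-11],"delta_rot":[0,0,0]},
])

```text
clock: 7.9
position: [584.3, 159.9, 163.1]
ee_rot: [-0.001, 1.0, 0.002, 0.007]
contact_force: [1.3, 0.4, 1.1]
gripper_width: 0.3
```

```bash
python3 mv.py 580 -18 150; python3 look.py 260 215 3
```

```text
t 7.9 pos [584.3 159.9 163.1] F [1.3 0.4 1.1] w 0.3
xyz cm [  0.48 -17.79   1.23] rot [0.004 0.014 0.002]
```

View pics/l3.png

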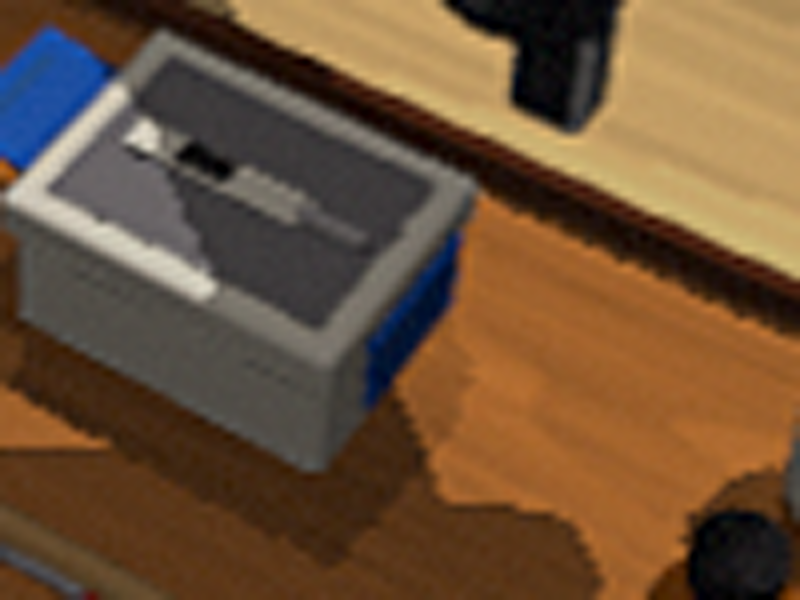

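>>> apply_moves([
  {"hand":0,"xyz":[0,-17.8,0],"delta_rot":[0,0,0]},
  {"hand":0,"xyz":[0,-17.8,0],"delta_rot":[0,0,0]},
  {"hand":0,"xyz":[0,-17.8,0],"delta_rot":[0,0,0]},
  {"hand":0,"xyz":[0,-17.8,0],"delta_rot":[0,0,0]},
  {"hand":0,"xyz":[0,-17.8,0],"delta_rot":[0,0,0]},
  {"hand":0,"xyz":[0,-17.8,3],"delta_rot":[0,0,0]},
  {"hand":0,"xyz":[0,-17.8,6],"delta_rot":[0,0,0]},
  {"hand":0,"xyz":[0,-17.8,6],"delta_rot":[0,0,0]},
  {"hand":0,"xyz":[0,-17.8,6],"delta_rot":[0,0,0]},
])

```text
clock: 8.7
position: [578.6, -19.9, 93.1]
ee_rot: [-0.0, 1.0, -0.001, -0.003]
contact_force: [-0.1, 1.7, 0.5]
gripper_width: 0.1
```

```bash
python3 mv.py 580 -18 46; python3 look.py 230 190 4
```

```text
t 8.7 pos [578.6 -19.9  93.1] F [-0.1  1.7  0.5] w 0.1
xyz cm [-0.16  0.2   4.71] rot [-0.002 -0.006  0.   ]
```

View pics/l4.png

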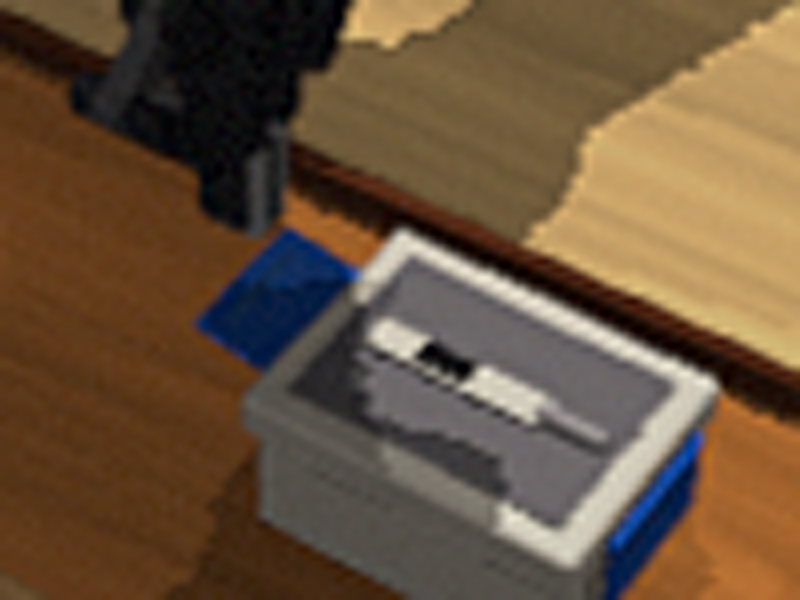

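>>> apply_moves([
  {"hand":0,"xyz":[0,0.2,0.8],"delta_rot":[0,0,0]},
  {"hand":0,"xyz":[0,0.2,1.6],"delta_rot":[0,0,0]},
  {"hand":0,"xyz":[0,0.2,2.2],"delta_rot":[0,0,0]},
  {"hand":0,"xyz":[0,0.2,2.8],"delta_rot":[0,0,0]},
  {"hand":0,"xyz":[0,0.2,3.3],"delta_rot":[0,0,0]},
  {"hand":0,"xyz":[0,0.2,3.8],"delta_rot":[0,0,0]},
  {"hand":0,"xyz":[0,0.2,4.3],"delta_rot":[0,0,0]},
  {"hand":0,"xyz":[0,0.2,4.8],"delta_rot":[0,0,0]},
  {"hand":0,"xyz":[0,0.2,4.8],"delta_rot":[0,0,0]},
])

```text
clock: 9.5
position: [580.1, -17.5, 46.1]
ee_rot: [0.0, 1.0, -0.0, -0.0]
contact_force: [0.4, -1.4, -0.4]
gripper_width: -0.1
```

```bash
python3 mv.py 580 -8 46; python3 look.py 230 190 5
```

```text
t 9.5 pos [580.1 -17.5  46.1] F [ 0.4 -1.4 -0.4] w -0.1
xyz cm [0.01 0.95 0.01] rot [-0.    -0.001 -0.   ]
```

View pics/l5.png

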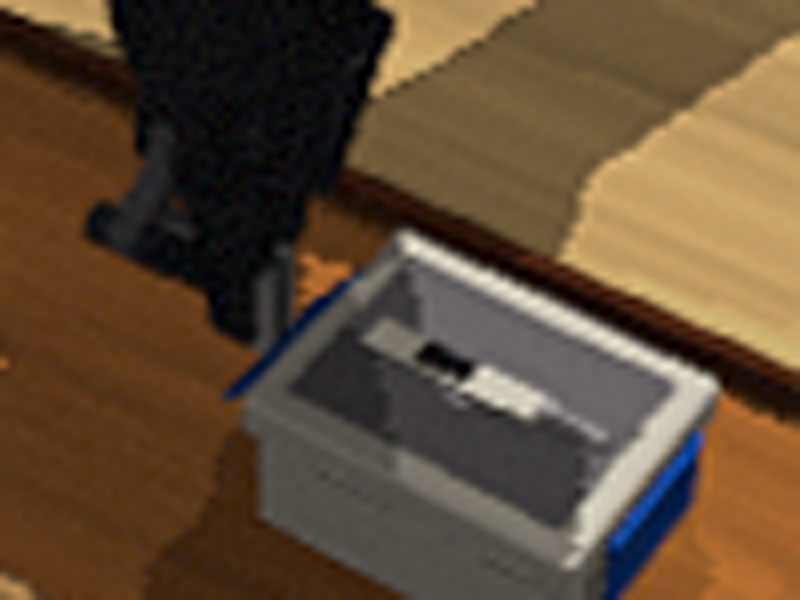

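The flap at the -y end is folding: only a thin blue line shows, at (290,340). Next I push it in toward +y.

>>> apply_moves([
  {"hand":0,"xyz":[0,0.3,0.1],"delta_rot":[0,0,0]},
  {"hand":0,"xyz":[0,0.6,0.1],"delta_rot":[0,0,0]},
  {"hand":0,"xyz":[0,0.8,0.1],"delta_rot":[0,0,0]},
  {"hand":0,"xyz":[0,1.0,0.1],"delta_rot":[0,0,0]},
  {"hand":0,"xyz":[0,1.1,0.1],"delta_rot":[0,0,0]},
  {"hand":0,"xyz":[0,1.2,0.1],"delta_rot":[0,0,0]},
  {"hand":0,"xyz":[0,1.2,0.1],"delta_rot":[0,0,0]},
])

```text
clock: 10.13
position: [579.1, -7.5, 45.3]
ee_rot: [0.0, 1.0, -0.001, -0.002]
contact_force: [1.8, -10.7, -3.4]
gripper_width: 0.1
```

>>> apply_moves([
  {"hand":0,"xyz":[0,0.1,0],"delta_rot":[0,0,0]},
  {"hand":0,"xyz":[0,0.2,0],"delta_rot":[0,0,0]},
  {"hand":0,"xyz":[0,0.2,0],"delta_rot":[0,0,0]},
])

```text
clock: 10.38
position: [579.1, -7.4, 45.3]
ee_rot: [0.0, 1.0, -0.003, -0.002]
contact_force: [2.5, -20.0, -4.3]
gripper_width: 0.1
```

>>> apply_moves([
  {"hand":0,"xyz":[0,-1.2,0],"delta_rot":[0,0,0]},
  {"hand":0,"xyz":[0,-2.5,0],"delta_rot":[0,0,0]},
  {"hand":0,"xyz":[0,-2.5,0],"delta_rot":[0,0,0]},
  {"hand":0,"xyz":[0,-2.5,-4],"delta_rot":[0,0,0]},
  {"hand":0,"xyz":[0,-2.5,-8],"delta_rot":[0,0,0]},
  {"hand":0,"xyz":[0,-2.5,-12],"delta_rot":[0,0,0]},
  {"hand":0,"xyz":[0,-2.5,-16],"delta_rot":[0,0,0]},
  {"hand":0,"xyz":[0,-2.5,-19],"delta_rot":[0,0,0]},
  {"hand":0,"xyz":[0,-2.5,-19],"delta_rot":[0,0,0]},
  {"hand":0,"xyz":[0,-2.5,-19],"delta_rot":[0,0,0]},
])

```text
clock: 11.22
position: [581.3, -27.4, 238.8]
ee_rot: [-0.0, 1.0, 0.001, 0.003]
contact_force: [0.4, -0.6, -1.3]
gripper_width: -0.2
```

```bash
python3 mv.py 596 -151 190; python3 look.py 230 190 6; python3 - <<'E'
from bench import get_image,nets
from h import *
p=get_image("scene")
for P in (p,get_image("top"),get_image("wrist")):
  for l in ("nozzle_top","can","clip_a_edge"):
    print(l,[(np.round(r["xyz"]),round(r["confidence"],2)) for r in nets.pinpoint(P,l)])
f=P["frame"]; cv2.imwrite("pics/w6.png",f)
f=p["frame"].astype(int)
r=(f[:,:,2]>90)&(f[:,:,1]<0.35*f[:,:,2])&(f[:,:,0]<0.35*f[:,:,2])
n,lab,st,c=cv2.connectedComponentsWithStats(r.astype(np.uint8))
for i in range(1,n):
  if st[i,4]>15: print(st[i],c[i],back(p,c[i],160).round(1))
E
```

```text
t 11.22 pos [581.3 -27.4 238.8] F [ 0.4 -0.6 -1.3] w -0.2
xyz cm [ -1.43 -12.37   4.86] rot [0.002 0.006 0.001]
nozzle_top [(array([ 593., -152.,  168.]), 0.4)]
can [(array([ 592., -149.,   17.]), 0.62)]
clip_a_edge [(array([583., 123.,  43.]), 0.53), (array([632., 246.,  63.]), 0.27)]
nozzle_top [(array([ 596., -155.,  166.]), 0.66)]
can [(array([ 596., -152.,   18.]), 0.51)]
clip_a_edge []
nozzle_top [(array([ 594., -148.,  168.]), 0.87)]
can [(array([ 588., -155.,   16.]), 0.83), (array([597., -10.,  -1.]), 0.74), (array([ 596., -149.,  169.]), 0.23)]
clip_a_edge []
[205 177  10   6  49] [209.87755102 179.67346939] [[ 591.7 -157.1  160. ]]
[271 289  17  10  20] [279.75 294.1 ] [[769.8 158.6 160. ]]
```

View pics/l6.png

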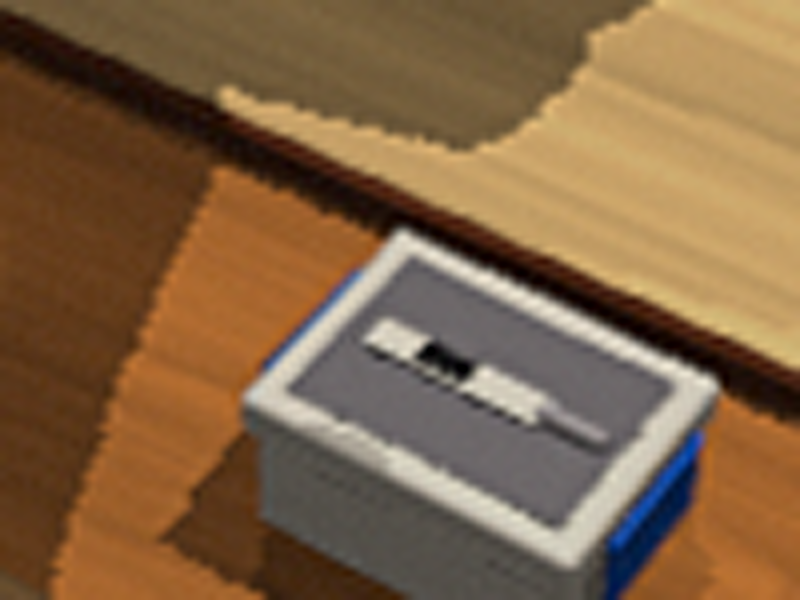

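View pics/w6.png

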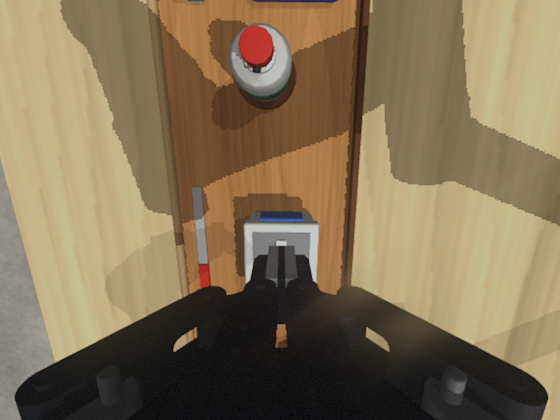

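```bash
python3 - <<'E'
from bench import get_image,nets
from h import *
def blue(p):
    f=p["frame"].astype(int); b=(f[:,:,0]>60)&(f[:,:,0]>1.6*f[:,:,2])
    n,lab,st,c=cv2.connectedComponentsWithStats(b.astype(np.uint8)); return [list(map(int,s)) for s in st[1:] if s[4]>15]
for nm in ("wrist","top","scene"):
    p=get_image(nm); print(nm,blue(p))
    for a in (0,0.1,0.2,0.3):
        for s,hy in ((-1,64.5-59.5),(1,64.5+59.5)):
            # outer face bottom edge
            y=hy+s*(28*np.sin(a)+1.5*np.cos(a)); z=68-28*np.cos(a)+1.5*np.sin(a)
            print("  ",a,s,proj(p,[[556,y,z],[606,y,z],[556,hy+1.5*s,69.5],[606,hy+1.5*s,69.5]]).round(1).tolist())
    print("  lid",proj(p,[[580,64.5-57,76],[580,64.5+57,76]]).round(1).tolist())
E
```

```text
wrist [[255, 0, 84, 3, 215], [260, 212, 45, 10, 327]]
   0 -1 [[300.4, 210.6], [260.2, 210.7], [302.1, 217.9], [258.4, 218.0]]
   0 1 [[298.8, 296.7], [262.0, 296.7], [300.2, 310.0], [260.6, 310.0]]
   0.1 -1 [[300.5, 208.5], [260.1, 208.6], [302.1, 217.9], [258.4, 218.0]]
   0.1 1 [[298.8, 298.6], [262.1, 298.6], [300.2, 310.0], [260.6, 310.0]]
   0.2 -1 [[300.6, 206.5], [260.1, 206.6], [302.1, 217.9], [258.4, 218.0]]
   0.2 1 [[298.8, 300.6], [262.1, 300.6], [300.2, 310.0], [260.6, 310.0]]
   0.3 -1 [[300.7, 204.6], [260.0, 204.6], [302.1, 217.9], [258.4, 218.0]]
   0.3 1 [[298.8, 302.7], [262.1, 302.7], [300.2, 310.0], [260.6, 310.0]]
  lid [[281.2, 223.1], [281.2, 310.4]]
top [[399, 170, 5, 5, 19], [387, 200, 29, 41, 1179]]
   0 -1 [[286.6, 224.2], [286.6, 202.2], [286.9, 224.1], [286.9, 201.4]]
   0 1 [[232.7, 224.3], [232.8, 202.2], [231.5, 224.2], [231.6, 201.5]]
   0.1 -1 [[287.8, 224.2], [287.8, 202.2], [286.9, 224.1], [286.9, 201.4]]
   0.1 1 [[231.5, 224.3], [231.5, 202.2], [231.5, 224.2], [231.6, 201.5]]
   0.2 -1 [[289.1, 224.2], [289.0, 202.2], [286.9, 224.1], [286.9, 2
[... 277 characters left out ...]
174, 185, 31, 28, 528], [163, 208, 5, 5, 19], [306, 244, 12, 22, 83]]
   0 -1 [[274.0, 231.9], [262.5, 244.5], [274.0, 223.7], [262.3, 236.3]]
   0 1 [[316.7, 252.7], [306.1, 266.7], [317.6, 244.5], [306.8, 258.5]]
   0.1 -1 [[273.1, 231.3], [261.6, 243.9], [274.0, 223.7], [262.3, 236.3]]
   0.1 1 [[317.7, 253.1], [307.1, 267.1], [317.6, 244.5], [306.8, 258.5]]
   0.2 -1 [[272.1, 230.7], [260.7, 243.3], [274.0, 223.7], [262.3, 236.3]]
   0.2 1 [[318.7, 253.4], [308.2, 267.5], [317.6, 244.5], [306.8, 258.5]]
   0.3 -1 [[271.3, 230.1], [259.8, 242.6], [274.0, 223.7], [262.3, 236.3]]
   0.3 1 [[319.8, 253.7], [309.2, 267.8], [317.6, 244.5], [306.8, 258.5]]
  lid [[269.8, 228.4], [311.2, 248.5]]
```

Measured in the wrist and scene views, both clips are closed to within about 0.1 rad. Next I go above the nozzle.

>>> apply_moves([
  {"hand":0,"xyz":[-1.4,-4,0],"delta_rot":[0,0,0]},
  {"hand":0,"xyz":[-1.4,-8,0],"delta_rot":[0,0,0]},
  {"hand":0,"xyz":[-1.4,-11.8,0],"delta_rot":[0,0,0]},
  {"hand":0,"xyz":[-1.4,-11.8,2],"delta_rot":[0,0,0]},
  {"hand":0,"xyz":[-1.4,-11.8,3.5],"delta_rot":[0,0,0]},
  {"hand":0,"xyz":[-1.4,-11.8,3.5],"delta_rot":[0,0,0]},
  {"hand":0,"xyz":[-1.4,-11.8,3.5],"delta_rot":[0,0,0]},
  {"hand":0,"xyz":[-1.4,-11.8,3.5],"delta_rot":[0,0,0]},
])

```text
clock: 12.68
position: [594.9, -146.3, 202.1]
ee_rot: [-0.0, 1.0, -0.0, 0.001]
contact_force: [1.1, -0.1, 0.2]
gripper_width: 0.3
```

```bash
python3 mv.py 595 -151 180; python3 look.py 165 130 7; python3 - <<'E'
from bench import get_image
import cv2
cv2.imwrite("pics/w7.png",get_image("wrist")["frame"])
E
```

```text
t 12.68 pos [ 594.9 -146.3  202.1] F [ 1.1 -0.1  0.2] w 0.3
xyz cm [-0.01 -0.47  2.21] rot [-0.001  0.002  0.001]
```

View pics/l7.png

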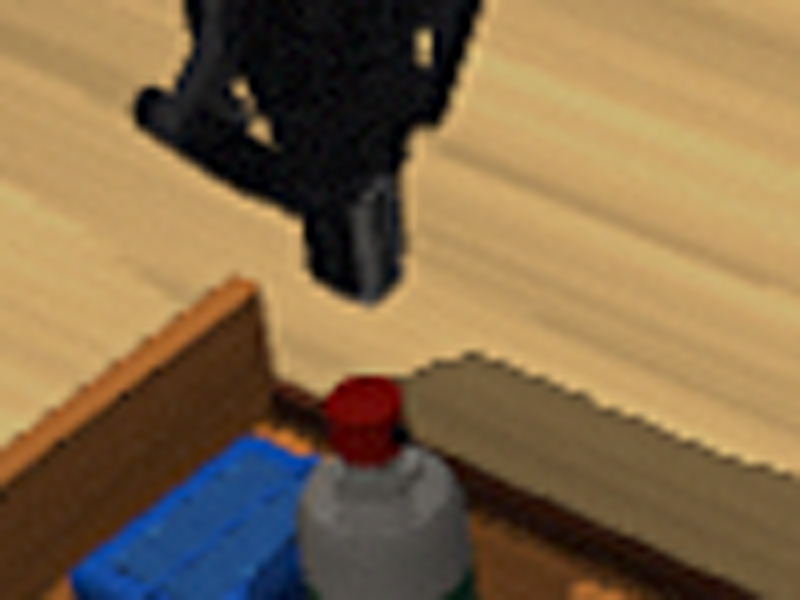

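View pics/w7.png

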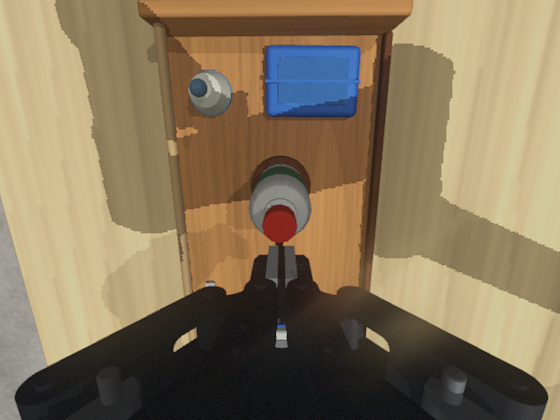

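The tip is lined up in x over the cap, which shows at (280,223) in the wrist view, and needs about 5 mm more in -y. I come down slowly from there.

>>> apply_moves([
  {"hand":0,"xyz":[0,-0.5,0],"delta_rot":[0,0,0]},
  {"hand":0,"xyz":[0,-0.5,1],"delta_rot":[0,0,0]},
  {"hand":0,"xyz":[0,-0.5,2],"delta_rot":[0,0,0]},
  {"hand":0,"xyz":[0,-0.5,2.5],"delta_rot":[0,0,0]},
  {"hand":0,"xyz":[0,-0.5,2.7],"delta_rot":[0,0,0]},
  {"hand":0,"xyz":[0,-0.5,2.8],"delta_rot":[0,0,0]},
  {"hand":0,"xyz":[0,-0.5,2.8],"delta_rot":[0,0,0]},
])

```text
clock: 13.37
position: [594.1, -151.4, 172.6]
ee_rot: [-0.0, 1.0, -0.0, -0.0]
contact_force: [0.0, 0.1, -0.2]
gripper_width: 0.2
```

```bash
python3 mv.py 595 -151 167; python3 look.py 165 130 8
```

```text
t 13.37 pos [ 594.1 -151.4  172.6] F [ 0.   0.1 -0.2] w 0.2
xyz cm [-0.09  0.04  0.56] rot [-0.    -0.001  0.   ]
```

View pics/l8.png

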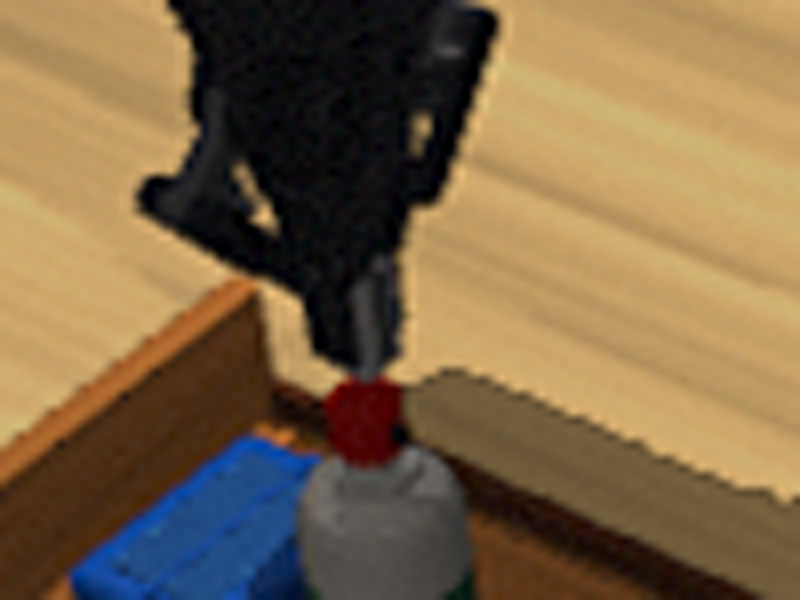

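Contact is very close and the force is still about 0. I go on down in small steps.

>>> apply_moves([
  {"hand":0,"xyz":[-0.1,0,0.2],"delta_rot":[0,0,0]},
  {"hand":0,"xyz":[-0.1,0,0.4],"delta_rot":[0,0,0]},
  {"hand":0,"xyz":[-0.1,0,0.5],"delta_rot":[0,0,0]},
  {"hand":0,"xyz":[-0.1,0,0.6],"delta_rot":[0,0,0]},
  {"hand":0,"xyz":[-0.1,0,0.6],"delta_rot":[0,0,0]},
])

```text
clock: 13.83
position: [595.0, -151.4, 166.8]
ee_rot: [0.0, 1.0, 0.0, -0.0]
contact_force: [-0.3, -0.0, -0.2]
gripper_width: -0.0
```

>>> apply_moves([
  {"hand":0,"xyz":[0,0,0.1],"delta_rot":[0,0,0]},
  {"hand":0,"xyz":[0,0,0.2],"delta_rot":[0,0,0]},
  {"hand":0,"xyz":[0,0,0.3],"delta_rot":[0,0,0]},
  {"hand":0,"xyz":[0,0,0.3],"delta_rot":[0,0,0]},
])

```text
clock: 14.17
position: [595.0, -151.4, 163.7]
ee_rot: [0.0, 1.0, 0.0, -0.0]
contact_force: [-0.1, 0.1, 0.1]
gripper_width: 0.0
```

>>> apply_moves([
  {"hand":0,"xyz":[0,0,0.1],"delta_rot":[0,0,0]},
  {"hand":0,"xyz":[0,0,0.2],"delta_rot":[0,0,0]},
  {"hand":0,"xyz":[0,0,0.3],"delta_rot":[0,0,0]},
  {"hand":0,"xyz":[0,0,0.3],"delta_rot":[0,0,0]},
])

```text
clock: 14.5
position: [595.2, -151.4, 160.9]
ee_rot: [-0.0, 1.0, -0.0, -0.0]
contact_force: [-0.1, -0.6, 0.6]
gripper_width: -0.2
```

>>> apply_moves([
  {"hand":0,"xyz":[0,0,0.1],"delta_rot":[0,0,0]},
  {"hand":0,"xyz":[0,0,0.2],"delta_rot":[0,0,0]},
  {"hand":0,"xyz":[0,0,0.3],"delta_rot":[0,0,0]},
  {"hand":0,"xyz":[0,0,0.3],"delta_rot":[0,0,0]},
])

```text
clock: 14.83
position: [595.3, -151.5, 158.3]
ee_rot: [-0.0, 1.0, -0.0, 0.0]
contact_force: [-0.9, -0.0, 2.3]
gripper_width: 0.3
```

```bash
python3 mv.py 595 -151 155; python3 look.py 165 130 9
```

```text
t 14.83 pos [ 595.3 -151.5  158.3] F [-0.9 -0.   2.3] w 0.3
xyz cm [0.03 0.05 0.33] rot [-0.  0.  0.]
```

View pics/l9.png

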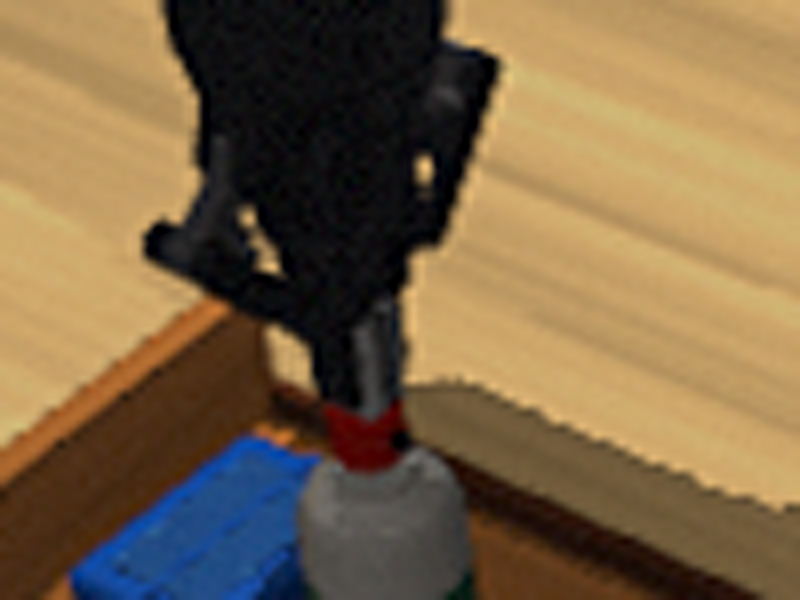

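Contact: the force is 2.3 N and the spring is starting to give. I keep pressing gently toward the stop.

>>> apply_moves([
  {"hand":0,"xyz":[0,0,0.1],"delta_rot":[0,0,0]},
  {"hand":0,"xyz":[0,0,0.2],"delta_rot":[0,0,0]},
  {"hand":0,"xyz":[0,0,0.3],"delta_rot":[0,0,0]},
  {"hand":0,"xyz":[0,0,0.3],"delta_rot":[0,0,0]},
])

```text
clock: 15.22
position: [595.3, -151.4, 155.3]
ee_rot: [-0.0, 1.0, -0.0, 0.0]
contact_force: [-0.5, 1.1, 6.1]
gripper_width: -0.0
```

>>> apply_moves([
  {"hand":0,"xyz":[0,0,0.1],"delta_rot":[0,0,0]},
  {"hand":0,"xyz":[0,0,0.2],"delta_rot":[0,0,0]},
  {"hand":0,"xyz":[0,0,0.2],"delta_rot":[0,0,0]},
])

```text
clock: 15.47
position: [595.3, -151.5, 153.5]
ee_rot: [-0.0, 1.0, -0.0, 0.0]
contact_force: [-2.1, 1.5, 5.4]
gripper_width: 0.1
```

>>> apply_moves([
  {"hand":0,"xyz":[0,0,0.1],"delta_rot":[0,0,0]},
  {"hand":0,"xyz":[0,0,0.2],"delta_rot":[0,0,0]},
  {"hand":0,"xyz":[0,0,0.2],"delta_rot":[0,0,0]},
])

```text
clock: 15.72
position: [595.3, -151.5, 152.8]
ee_rot: [-0.0, 1.0, -0.0, 0.0]
contact_force: [-4.2, 1.5, 9.9]
gripper_width: 0.0
```

>>> apply_moves([
  {"hand":0,"xyz":[0,0,0.1],"delta_rot":[0,0,0]},
  {"hand":0,"xyz":[0,0,0.1],"delta_rot":[0,0,0]},
])

```text
clock: 15.88
position: [595.4, -151.5, 152.7]
ee_rot: [-0.0, 1.0, -0.0, 0.001]
contact_force: [-5.2, 2.5, 12.6]
gripper_width: -0.1
```

```bash
python3 mv.py 595 -151 155; python3 look.py 165 130 10
```

```text
t 15.88 pos [ 595.4 -151.5  152.7] F [-5.2  2.5 12.6] w -0.1
xyz cm [ 0.04  0.05 -0.23] rot [-0.001  0.001  0.001]
```

View pics/l10.png

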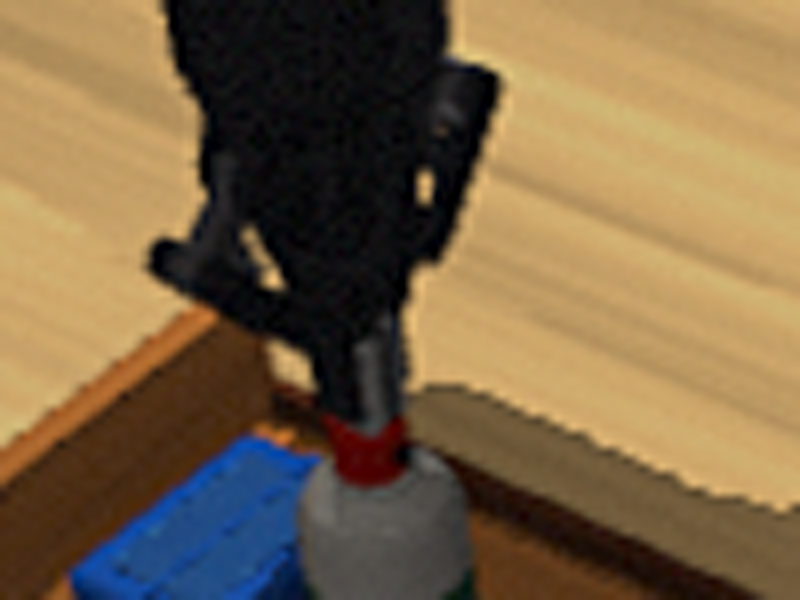

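The descent has stopped at 152.7 with 12.6 N, about 8 mm below contact, and the cap is visibly down. I release and move clear.

>>> apply_moves([
  {"hand":0,"xyz":[0,0,-0.5],"delta_rot":[0,0,0]},
  {"hand":0,"xyz":[0,0,-1.2],"delta_rot":[0,0,0]},
  {"hand":0,"xyz":[0,0,-3],"delta_rot":[0,0,0]},
  {"hand":0,"xyz":[0,0,-6],"delta_rot":[0,0,0]},
  {"hand":0,"xyz":[0,0,-9],"delta_rot":[0,0,0]},
  {"hand":0,"xyz":[0,0,-9],"delta_rot":[0,0,0]},
  {"hand":0,"xyz":[0,0,-9],"delta_rot":[0,0,0]},
])

```text
clock: 16.52
position: [596.1, -151.4, 241.4]
ee_rot: [0.0, 1.0, 0.0, 0.002]
contact_force: [-0.4, -0.6, -0.8]
gripper_width: 0.1
```

>>> apply_moves([
  {"hand":0,"xyz":[10,0,0],"delta_rot":[0,0,0]},
  {"hand":0,"xyz":[10,0,0],"delta_rot":[0,0,0]},
  {"hand":0,"xyz":[10,0,0],"delta_rot":[0,0,0]},
  {"hand":0,"xyz":[10,0,0],"delta_rot":[0,0,0]},
  {"hand":0,"xyz":[10,0,0],"delta_rot":[0,0,0]},
  {"hand":0,"xyz":[10,0,0],"delta_rot":[0,0,0]},
  {"hand":0,"xyz":[10,0,0],"delta_rot":[0,0,0]},
])

```text
clock: 17.1
position: [495.9, -151.3, 239.2]
ee_rot: [-0.0, 1.0, 0.0, -0.0]
contact_force: [-0.5, 0.7, -0.6]
gripper_width: -0.1
```

```bash
python3 mv.py 595 -151 155; python3 - <<'E'
from bench import get_image,nets
from h import *
p=get_image("scene"); cv2.imwrite("pics/fin.png",cv2.resize(p["frame"][150:350,130:410],None,fx=2.8,fy=2.8))
for l in ("nozzle_top","amber_1_mid","bell_mid","ice_pack_mid"):
    print(l,[(np.round(r["xyz"]),round(r["confidence"],2)) for r in nets.pinpoint(p,l)])
E
```

```text
t 17.1 pos [ 495.9 -151.3  239.2] F [-0.5  0.7 -0.6] w -0.1
xyz cm [-9.92  0.03  8.42] rot [ 0.    -0.001  0.   ]
nozzle_top [(array([ 593., -147.,  169.]), 0.58), (array([634., 246.,  63.]), 0.53)]
amber_1_mid [(array([633., 247.,  62.]), 0.94), (array([580.,  66.,  17.]), 0.32)]
bell_mid [(array([ 670., -254.,   44.]), 0.82)]
ice_pack_mid [(array([ 564., -256.,   23.]), 0.76)]
```

View pics/fin.png

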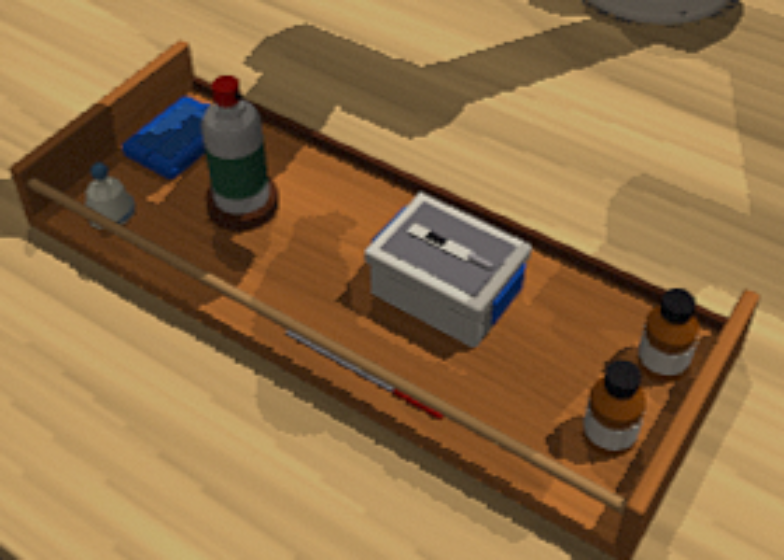

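The final picture shows both clips flush with the box, the red cap up at (226,90), and all the bystanders standing.

```bash
python3 -c "
from bench import workorder
print(workorder.job_done())"
```

```text
the job is handed in; nothing more can be done
None
```

Both blue clips are folded down against the box. After that I pressed the red nozzle cap to its stop and let it spring back. I handed the job in at about 17 s of the 40 s allowed.

- **Clips:** I pushed each clip until it stopped against the box, at about 12 N for the +y clip and 20 N for the -y clip. Afterwards the scene and wrist views matched a fully closed clip to within about 0.1 rad. The top view could not settle this, because it showed no blue at either end of the box.
- **Nozzle:** I eased the cap down about 8 mm until it stopped moving, with a peak of about 12.6 N and about 5 N of sideways force. Afterwards the network put its top at z ≈ 169 mm, against 167 mm expected, so it is back up.
- **Bystanders:** the bell, the ice pack and one amber bottle read within about 5 mm of where they started. I only checked the second amber bottle by eye; it is still standing.
- **Disagreement:** the shut fingertips stood roughly level with the TCP or slightly behind it, not 22 mm ahead as stated. My first press on the +y clip therefore stopped short, leaving it about horizontal, so I lowered the finger by what the pictures showed and used the measured force from there.

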